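# Pin the jar holder shut and twist the cap off the jar

### The arm

A 7-joint arm with a two-finger parallel gripper is mounted at the origin on a cart in front of the work surface, level with it; the furniture and walls round the work are solid. World frame = base frame: x ahead of the robot, y to its left, z up, the work surface at z = 0. Lengths are in m, angles in rad, forces in N, time in s.
With the tool pointing down it reaches from about 0.425 to 0.925 m from the base axis. Payload 6.8 kg.
Tool frame: the origin (TCP) lies at the very end of the fingers, on their centre line; the grasp point (between the pads) lies 19 mm behind it (hold_point_z is the distance from the TCP to the grasp point, in m); z points along the fingers, y is the direction in which the jaws open and shut (so a half turn about z gives the same grasp; the last joint's range is limited). The gripper opens to 85 mm and grips with 20 to 120 N. Pads are 22 mm wide; open, the fingers measure 114 mm over their backs; the gripper's body (76 mm by 85 mm) begins 54 mm behind the grasp point. The pads swing forward as they close: fully open they stand 13 mm farther back than shut.
Start: joints at [-1.364, 0.477, 0.022, 1.555, -0.011, 1.109, -0.083], TCP at [0.209, 0.642, 0.231] pointing down, gripper open.
Joint ranges: [-2.96, 2.96], [-0.34, 2.1], [-1.41, 1.46], [0.24, 2.44], [-1.37, 4.51], [0.17, 1.92], [-2.96, 2.96]. Speed limits (rad/s): [2.39, 2.39, 3.14, 3.14, 3.14, 3.14, 3.14].

### API

Orientations are given as a unit quaternion [w, x, y, z].
In Python, from station import get_obs, read_camera, calibration, hand_in, regions_of, hold_point_z gives the robot as it stands.
- The arm moves only by the tool send_rows, never from a script. Its argument "motion" is text: rows parted by semicolons, each of 7 numbers parted by spaces: the shift along the world's x, y, z in cm, then the turn, a rotation vector about the world's x, y, z in degrees, then the closure, from 0 (fully open) to 1 (shut). In form: dx dy dz rx ry rz fingers; .... A call has 1 to 20 rows; each row shifts and turns the pose as measured when the row begins; what a row does not reach is not made up. A row lasts 1/12 s, in which the tool goes at most 41.7 mm and 7.16 degrees, less where a joint would pass 70% of its speed; a pose out of reach is approached as far as the arm can. A call is refused whole if a number of a shift passes 4.17 or a number of a turn 7.16, either way. A call with a gripper value outside its range is refused whole. The fingers move at their own pace and stop on an object; "newtons" is the grip in N (left out, the last holds). Time passes only in rows, so rows that do not move let the fingers close. It gives the time, the measured TCP pose, the force and the opening at its end, in the units of the state.
- get_obs(): the state, without advancing time (a new reading comes with each control period).
- read_camera(name): name is "scene" or "top" or "wrist"; returns the picture (480x640x3 uint8, red, green, blue); there is no depth.
- calibration(name): a dict with "mtx" (3x3 intrinsics, pixels), "R" (3x3) and "t" (3): a world point X has camera coordinates R X + t; the wrist camera has in their place "hand_eye" (4x4, takes a point from camera to tool coordinates, whose origin is the TCP and whose axes are the flange's). Camera axes: x right, y down, z forward; pixel columns grow to the right and rows downward; lengths in m; the calibration is good to about 2 mm. A picture is of the moment at which its call begins: read the wrist's pose just before it. calibration takes no time and is no camera call.
- hand_in(): hands the job in, once; it reports no verdict.
Trained networks look in the newest picture that a camera, given by its name, has taken for a name from the list of things; names that differ only in an ending like _2 or _b are one class to them, and where a whole thing is asked for, a point or a joint stands for the part that bears it (a point fixed in the world has none). Each returns a list of dicts, best first, with "conf" (0 to 1); they miss things now and then, are a little off and sometimes report something else, mostly with a low value. They report only what shows in the picture. A call takes as long as a camera call.
- regions_of(thing, camera): "region" (480x640 bool, what is visible of it) and "point" ([column, row] in pixels, amid what is visible of it).
The state is a dict: "t": time; "q": joint angles; "joint_vel": joint speeds; "joint_torque": joint torques, N m; "eef_pos": TCP position; "tool_rot": TCP orientation; "contact_force": force on the tool from outside, world axes, zero at the start; "torque": the same for the moment, N m; "gripper_width": opening from 0.0 (shut) to 1.0 (fully open).
Only numpy, scipy, OpenCV 4.12 (cv2) and the standard library are available. Lean on these libraries where they do the work, as an engineer would, in place of code of your own. Each camera call takes 0.05 s, during which the arm holds its last target.

### The job

The square jar stands in the holder on the worktop: lock the holder's gate by pushing the headed pin, which waits in its wooden rest, down through the holes of the fork and the gate's lug until its collar sits on the fork. With the jar so braced, twist the tight metal cap anticlockwise until its lugs come free, lift it straight off without pulling the jar up, and finish still holding the cap level, two to three centimetres above the open mouth. Leave the mug, the small spice jar, the tape roll, the peeler and the teaspoon where they are.

Things in the scene. Friction and masses are not known exactly. Their poses are not given: they have to be found in the camera images.
- holder: Jar holder, fixed to the worktop like a small vice: wooden base 142 x 170 mm, 8 mm thick; the jar stands on it between a steel back wall (52 mm above the worktop) and the steel gate on its -x side, 69 mm apart. Origin on the worktop under the jar's place; z up; gate hinge at [-44.5, 56] mm, fork at [-44.5, -66] mm in its x, y. It is turned up to 0.3 rad either way from facing the robot.
- fork_hole (a point): Centre of the upper hole mouth of the fork, on the top face of the upper tine, 47 mm above the worktop. Fork: two steel plates 30 x 30 x 8 mm one above the other, the gate's lug between them, vertical 13 mm holes in line through all three (through to 15 mm above the worktop). Axes as the holder.
- gate (a joint): Angle of the steel gate (46 mm high) in front of the jar: 0 shut, up to 1.4 rad swung open outwards; shut at the start with the holes in line. It swings with light friction and, unpinned, gives way when the jar is twisted.
- pin_grip (a point): A point in the pin's grip. Steel pin 72 mm long, 60 g: shank 10 mm thick, 34 mm long, tip tapered; collar 23 mm wide, 4 mm thick; above it a round grip 16 mm thick, 34 mm long. This point is 14 mm below the top end, 20 mm above the collar's upper face, 58 mm above the tip; z runs from tip to head. It starts upright and loose in the rest, collar on the rest's top.
- pin_collar (a point): Centre of the underside of the pin's collar, 24 mm below pin_grip; it comes to lie on fork_hole when the pin is fully home.
- pin_rest: Fixed wooden block 56 x 56 mm, 42 mm high, with a 13 mm hole in its top where the pin stands. Origin at the centre of its underside.
- jar_mouth (a point): Centre of the jar's rim, 101 mm above the jar's underside, 109 mm above the worktop; x, y along the jar's flat sides, z up. Empty clear glass jar, 66 x 66 mm square, shoulder 72 mm high, round neck 38 mm wide, 450 g, loose between back wall and gate (1.5 mm play each side) and between two short pegs 15 mm off its other sides.
- cap_centre (a point): Centre of the round knurled metal cap, half-way up: 57 mm across, 24 mm high, 75 g, z up. Three lugs under the jar's lugs hold it against a springy seal (15 N, about 0.4 N m of friction). Its yaw relative to jar_mouth: 0 to 0.3 rad at the start, free to lift between 0.8 and 1.15 (anticlockwise from above is positive), a stop at about 1.2. When free it pops up 1 to 2 mm.
- cap_edge (a point): Centre of the cap's lower edge, 12 mm below cap_centre; axes as the cap. On the jar it lies 15.5 mm below the jar's rim and 13.5 mm above its shoulder.
- mug_b: Pink and white mug, 105 mm high, standing behind the work; to be left alone. Origin at its underside.
- spice_d: Small spice jar 44 mm wide, 109 mm high, standing behind the work; to be left alone. Origin at its underside.
- tape_roll: Roll of tape, 104 mm wide, 25 mm high, lying at the right rear; to be left alone. Origin at its underside.
- peeler: Peeler, 170 mm long, lying at the right front; to be left alone.
- teaspoon: Teaspoon, 130 mm long, lying at the left front; to be left alone.

How it is judged:
By the outcome, as a careful person would: the job done as asked, in the order asked, and still so for the second after the job is handed in, while the arm keeps its last pose, push and grip.
It also fails if it takes over 54 s, if anything falls off the work surface, if the arm or the gripper's body presses on something with over 40 N, if the wrist force passes 120 N, or if a joint passes its speed limit or range.

## Working session

There is one attempt and no reset: what is moved stays moved. The work goes in short steps, Python scripts to look and compute and a tool call to move; the robot and the scene stay as the last step left them, time stands still between calls to the robot, and variables do not carry over. Pictures are saved under pics/ and viewed, and the job is handed in when it is done.

Besides the shell and the picture viewer there is one more tool, called after "Emit:" by a JSON object that holds its "api" and its "payload". send_rows: Moves the arm, as the interface text tells. Its arguments: {"type":"object","properties":{"motion":{"type":"string"},"newtons":{"type":"number"}},"required":["motion"]}

```bash
ls; mkdir -p pics; python3 - <<'E'
from station import *
import cv2,numpy as np
o=get_obs();print(o); print(hold_point_z)
for n in ["scene","top"]:
    im=read_camera(n);cv2.imwrite(f"pics/{n}0.png",im[:,:,::-1]);c=calibration(n);print(n,c)
print(calibration("wrist"))
E
```

```text
pics
{'t': 0.0, 'q': array([-1.36409466,  0.47779272,  0.0223444 ,  1.55646829, -0.01146943,
        1.10929892, -0.08311175]), 'joint_vel': array([-9.21009683e-04,  4.23995738e-06, -6.70257824e-04,  1.03086544e-03,
        6.13337864e-04, -1.98097509e-03, -5.49871319e-04]), 'joint_torque': array([-3.63981826e-06, -5.96430373e+01,  1.60809148e+00, -2.81196409e+01,
        1.24729337e-02,  9.09298280e-03, -3.60543041e-06]), 'eef_pos': array([0.20883923, 0.64124965, 0.23032366]), 'tool_rot': array([-6.14487931e-05,  1.56742171e-01,  9.87639128e-01, -9.17457419e-04]), 'contact_force': array([0.58360956, 0.09864446, 0.62922955]), 'torque': array([-0.02945966,  0.02749939,  0.00432657]), 'gripper_width': 1.0014100990699826}
0.0187
scene {'mtx': array([[435.65291701,   0.        , 322.6719661 ],
       [  0.        , 435.65291701, 244.21438334],
       [  0.        ,   0.        ,   1.        ]]), 'R': array([[-0.86648108, -0.49915959,  0.00708774],
       [-0.28201284,  0.47772635, -0.8320134 ],
       [ 0.41192147, -0.7229227 , -0.55471026]]), 't': array([0.40637927, 0.28570818, 0.602813
[... 229 characters left out ...]
27e-05],
       [-9.86030327e-01, -3.60097903e-03, -1.66526958e-01],
       [ 1.66526009e-01,  5.63914777e-04, -9.86036901e-01]]), 't': array([-0.15086202,  0.58535816,  1.02241262])}
{'mtx': array([[413.78866446,   0.        , 307.4051868 ],
       [  0.        , 413.78866446, 233.67472447],
       [  0.        ,   0.        ,   1.        ]]), 'hand_eye': array([[-1.09251881e-03, -9.55305014e-01, -2.95619920e-01,
         7.53511641e-02],
       [ 9.99999364e-01, -9.60411959e-04, -5.92083758e-04,
        -4.17435352e-05],
       [ 2.81703676e-04, -2.95620379e-01,  9.55305455e-01,
        -1.42998036e-01],
       [ 0.00000000e+00,  0.00000000e+00,  0.00000000e+00,
         1.00000000e+00]])}
```

View pics/scene0.png

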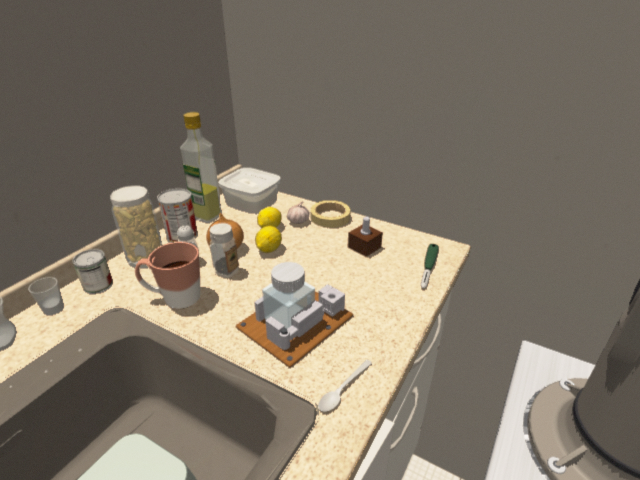

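View pics/top0.png

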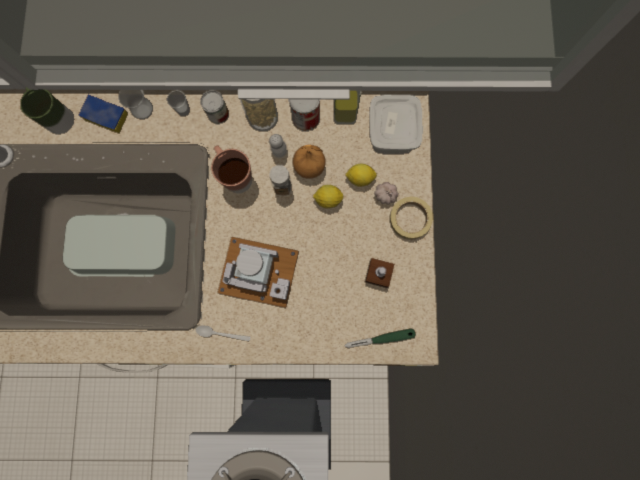

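```bash
cat > h.py <<'E'
from station import *
import cv2,numpy as np
from scipy.spatial.transform import Rotation as Rn
def cam(n,o=None):
    c=calibration(n)
    if n!="wrist": return c['mtx'],c['R'],c['t']
    o=o or get_obs(); H=np.eye(4)
    w,x,y,z=o['tool_rot'];H[:3,:3]=Rn.from_quat([x,y,z,w]).as_matrix();H[:3,3]=o['eef_pos']
    M=np.linalg.inv(H@c['hand_eye']); return c['mtx'],M[:3,:3],M[:3,3]
def proj(C,X):
    K,R,t=C; p=(R@np.atleast_2d(X).T).T+t; p=p@K.T; return p[:,:2]/p[:,2:]
def atz(C,uv,z):
    K,R,t=C; d=R.T@np.linalg.inv(K)@np.array([uv[0],uv[1],1.]); o=-R.T@t
    return o+d*(z-o[2])/d[2]
def tri(CL):  # list of (C,uv)
    A=[]
    for (K,R,t),uv in CL:
        P=K@np.c_[R,t]; A+= [uv[0]*P[2]-P[0], uv[1]*P[2]-P[1]]
    v=np.linalg.svd(np.array(A))[2][-1]; return v[:3]/v[3]
def tool():
    o=get_obs();w,x,y,z=o['tool_rot'];R=Rn.from_quat([x,y,z,w]).as_matrix()
    return o,R
E
python3 - <<'E'
from h import *
for n in ["top","scene"]:
    im=read_camera(n); C=cam(n)
    for th in ["holder","gate","pin_grip","pin_rest","jar_mouth","cap_centre","spice_d","mug_b"]:
        for r in regions_of(th,n)[:2]:
            m=r['region'];ys,xs=np.where(m)
            print(n,th,round(r['conf'],2),np.round(r['point'],1),m.sum(),xs.min(),xs.max(),ys.min(),ys.max(),np.round(atz(C,r['point'],0),3))
im=cv2.imread('pics/top0.png')[225:325,205:405]; cv2.imwrite('pics/topz.png',cv2.resize(im,None,fx=4,fy=4,interpolation=2))
im=cv2.imread('pics/scene0.png')[210:370,230:390]; cv2.imwrite('pics/scz.png',cv2.resize(im,None,fx=3.7,fy=3.7,interpolation=2))
E
```

```text
top holder 0.93 [267.9 277. ] 3141 217 297 237 306 [ 0.509 -0.014  0.   ]
top gate 0.65 [248.6 283.1] 346 224 265 278 291 [0.494 0.032 0.   ]
top pin_grip 0.39 [379.9 274.2] 86 375 385 267 276 [ 0.516 -0.285  0.   ]
top pin_rest 0.95 [378.3 277.5] 562 365 393 258 287 [ 0.508 -0.281  0.   ]
top jar_mouth 0.87 [262.3 271. ] 343 236 271 248 281 [0.523 0.    0.   ]
top cap_centre 0.75 [250.2 260.7] 552 237 262 250 275 [0.548 0.03  0.   ]
top spice_d 0.89 [278.5 180.5] 539 269 290 165 195 [ 0.751 -0.035  0.   ]
top spice_d 0.49 [380.3 272.9] 74 375 384 267 276 [ 0.52  -0.286  0.   ]
top mug_b 0.62 [228.8 169.4] 1429 211 251 146 193 [0.78  0.091 0.   ]
top mug_b 0.35 [249.2 261.5] 559 236 262 250 275 [0.546 0.033 0.   ]
scene holder 0.96 [303.  326.3] 4429 236 353 284 367 [0.503 0.014 0.   ]
scene gate 0.89 [302.7 316.2] 1052 279 341 297 349 [ 0.517 -0.008  0.   ]
scene gate 0.5 [365.8 225.2] 90 362 369 218 232 [ 0.557 -0.37   0.   ]
scene pin_grip 0.64 [365.  228.4] 137 361 370 217 235 [ 0.552 -0.355  0.   ]
scene pin_rest 0.75 [367.4 238.8] 665 348 381 228 255 [ 0.526 -0.315  0.   ]
scene jar_mouth 0.94 [284.2 303.1] 1417 262 314 283 328 [ 0.568 -0.021  0.   ]
scene jar_mouth 0.49 [300.3 325.5] 4241 237 352 286 366 [0.508 0.015 0.   ]
scene cap_centre 0.83 [286.4 276.8] 862 271 304 262 292 [ 0.611 -0.093  0.   ]
scene spice_d 0.71 [225.  249.8] 1276 209 238 224 277 [ 0.789 -0.105  0.   ]
scene spice_d 0.27 [288.5 275.2] 913 271 305 261 291 [ 0.61 -0.1   0.  ]
scene mug_b 0.73 [174.7 269.9] 2901 136 199 242 307 [0.832 0.009 0.   ]
scene mug_b 0.71 [302.1 325.6] 4497 235 352 284 368 [0.505 0.013 0.   ]
```

```bash
sleep 1
```

```text
(no output)
```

View pics/topz.png

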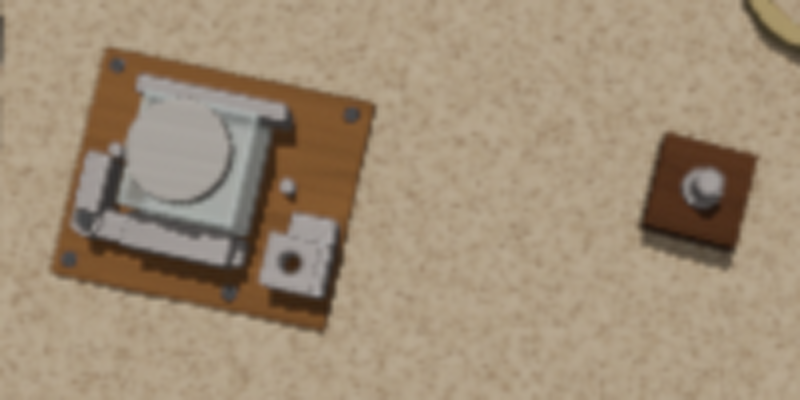

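View pics/scz.png

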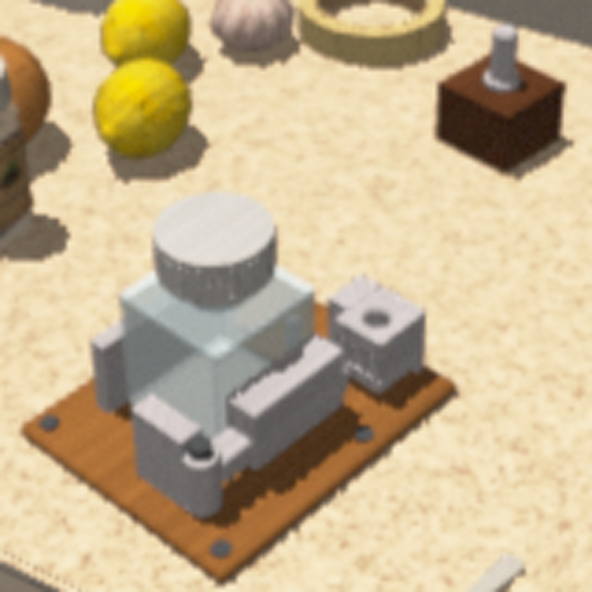

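```bash
python3 - <<'E'
from h import *
T=cam("top");S=cam("scene")
f=lambda x,y:(205+(x+.5)/4-.5,225+(y+.5)/4-.5)
g=lambda x,y:(230+(x+.5)/3.7-.5,210+(y+.5)/3.7-.5)
c=[atz(T,f(*p),.008) for p in [(108,48),(375,103),(325,330),(52,272)]]
print(np.round(c,4)); print(np.mean(c,0))
c2=[atz(S,g(*p),.008) for p in [(24,430),(222,578),(457,387)]]; print(np.round(c2,4))
print("fork",atz(T,f(290,262),.047),atz(S,g(378,318),.047),tri([(T,f(290,262)),(S,g(378,318))]))
print("pintop",atz(T,f(708,181),.080),atz(S,g(505,32),.08),tri([(T,f(708,181)),(S,g(505,32))]))
print("cap",atz(T,f(178,153),.1165),atz(S,g(216,225),.1165))
for z in (.08,):
  r=[atz(T,f(*p),.042) for p in [(668,133),(756,157),(736,249),(644,228)]];print(np.round(r,4),np.mean(r,0))
E
```

```text
[[ 0.6061  0.076   0.008 ]
 [ 0.5728 -0.0872  0.008 ]
 [ 0.4364 -0.0592  0.008 ]
 [ 0.4701  0.1044  0.008 ]]
[0.52132608 0.0084849  0.008     ]
[[ 0.6031  0.0811  0.008 ]
 [ 0.4686  0.109   0.008 ]
 [ 0.434  -0.0535  0.008 ]]
fork [ 0.47407714 -0.04158385  0.047     ] [ 0.4728474  -0.03958829  0.047     ] [ 0.47404559 -0.04146114  0.0451433 ]
pintop [ 0.51826582 -0.27914872  0.08      ] [ 0.51631581 -0.27475993  0.08      ] [ 0.51849685 -0.27957095  0.07695122]
cap [0.52856164 0.01347832 0.1165    ] [0.53128396 0.01272518 0.1165    ]
[[ 0.5505 -0.261   0.042 ]
 [ 0.5366 -0.3123  0.042 ]
 [ 0.4828 -0.2995  0.042 ]
 [ 0.4948 -0.2463  0.042 ]] [ 0.51618881 -0.27977194  0.042     ]
```

Emit:
{"api": "send_rows", "payload": {"motion": "2.2 -3.4 0 0 0 -3.4 0;2.2 -3.4 0 0 0 -3.4 0;2.2 -3.4 0 0 0 -3.4 0;2.2 -3.4 0 0 0 -3.4 0;2.2 -3.4 0 0 0 -3.4 0;2.2 -3.4 0 0 0 -3.4 0;2.2 -3.4 0 0 0 -3.4 0;2.2 -3.4 0 0 0 -3.4 0;2.2 -3.4 0 0 0 -3.4 0;2.2 -3.4 0 0 0 -3.4 0;2.2 -3.4 0 0 0 -3.4 0;2.2 -3.4 0 0 0 -3.4 0;2.2 -3.4 0 0 0 -3.4 0"}}

```text
t: 2.08
eef_pos: [0.4908, 0.193, 0.233]
tool_rot: [-0.001, 0.524, 0.852, 0.007]
contact_force: [0.7, 0.4, -0.0]
gripper_width: 1.004
```

Emit:
{"api": "send_rows", "payload": {"motion": "0.2 -3.9 0 0 0 -3.2 0;0.2 -3.9 0 0 0 -3.2 0;0.2 -3.9 0 0 0 -3.2 0;0.2 -3.9 0 0 0 -3.2 0;0.2 -3.9 0 0 0 -3.2 0;0.2 -3.9 0 0 0 -3.2 0;0.2 -3.9 0 0 0 -3.2 0;0.2 -3.9 -0.5 0 0 -3.2 0;0.2 -3.9 -0.5 0 0 -3.2 0;0.2 -3.9 -1 0 0 -3.2 0;0.2 -3.9 -1 0 0 -3.2 0;0.2 -3.9 -1 0 0 -3.2 0;0 0 0 0 0 0 0;0 0 0 0 0 0 0"}}

```text
t: 3.25
eef_pos: [0.5169, -0.3068, 0.1976]
tool_rot: [0.01, 0.789, 0.614, 0.01]
contact_force: [1.3, 0.6, -0.2]
gripper_width: 1.004
```

```bash
python3 - <<'E'
from h import *
o,R=tool();print(o['t'],o['eef_pos'],o['q'],o['contact_force'],np.round(R,3))
C=cam("wrist",o);im=read_camera("wrist")
for r in regions_of("pin_grip","wrist")[:2]: print(r['conf'],r['point'],r['region'].sum())
im=im.copy()
for X in [(.518,-.279,.08),(.518,-.279,.046)]:
    p=proj(C,X)[0];print(p);cv2.circle(im,(int(p[0]),int(p[1])),4,(255,0,0),1)
cv2.imwrite('pics/w1.png',im[:,:,::-1])
E
```

```text
3.25 [ 0.51693926 -0.30675874  0.19761364] [-0.0771278   0.44366276  0.68457162  1.82778236 -0.35230368  0.96435118
  0.5079615 ] [ 1.32380494  0.57537462 -0.21309631] [[ 0.247  0.969  0.028]
 [ 0.969 -0.247 -0.003]
 [ 0.004  0.028 -1.   ]]
0.92 [294.0, 177.2] 885
[292.91303178 185.74640171]
[293.20522974 177.10389963]
```

View pics/w1.png

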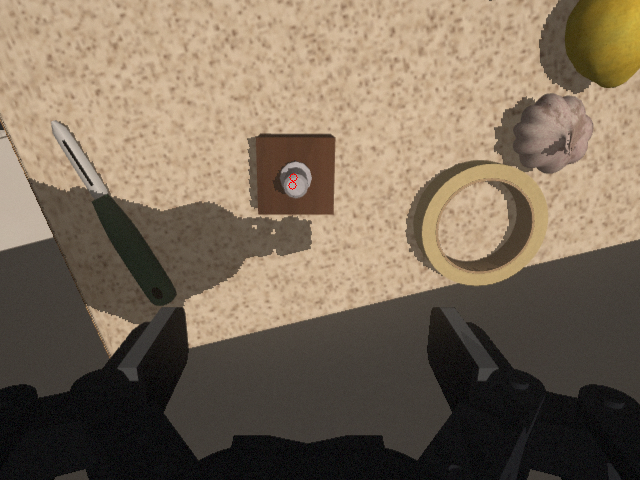

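Emit:
{"api": "send_rows", "payload": {"motion": "0 1.4 -1.4 0.1 0.8 1.4 0;0 1.3 -1.4 0.1 0.8 1.4 0;0 0 0 0 0 0 0;0 0 0 0 0 0 0"}}

```text
t: 3.68
eef_pos: [0.5188, -0.2692, 0.1677]
tool_rot: [-0.002, 0.769, 0.639, 0.002]
contact_force: [-0.1, -0.5, 0.0]
gripper_width: 0.999
```

```bash
cat > w.py <<'E'
from h import *
import sys
# usage: w.py out [x0 x1 y0 y1] X...
def snap(out,pts=[],crop=None,f=1,col=(255,0,0)):
    o,R=tool();print("t",o['t'],"p",np.round(o['eef_pos'],4),"y",np.round(R[:,1],3),"z",np.round(R[:,2],4),"F",np.round(o['contact_force'],1),"M",np.round(o['torque'],2),"w",o['gripper_width'])
    C=cam("wrist",o);im=read_camera("wrist").copy();raw=im.copy()
    if crop is None: crop=(0,640,0,480)
    x0,x1,y0,y1=crop
    im=cv2.resize(im[y0:y1,x0:x1],None,fx=f,fy=f,interpolation=cv2.INTER_CUBIC)
    for X in pts:
        p=(proj(C,X)[0]-[x0,y0]+.5)*f-.5;print(X,np.round(proj(C,X)[0],1));cv2.drawMarker(im,(int(round(p[0])),int(round(p[1]))),col,cv2.MARKER_CROSS,12,1)
    cv2.imwrite(out,im[:,:,::-1]);return C,raw,o
E
python3 - <<'E'
from w import *
snap('pics/w2.png',[(.518,-.279,.08),(.518,-.279,.046)],(200,400,150,300),4)
E
```

```text
t 3.6833 p [ 0.5188 -0.2692  0.1677] y [ 0.983 -0.182 -0.001] z [-3.0e-04  5.8e-03 -1.0e+00] F [-0.1 -0.5  0. ] M [-0.06 -0.01 -0.03] w 0.9993616231716687
(0.518, -0.279, 0.08) [309.3 256.7]
(0.518, -0.279, 0.046) [309.2 239.3]
```

View pics/w2.png

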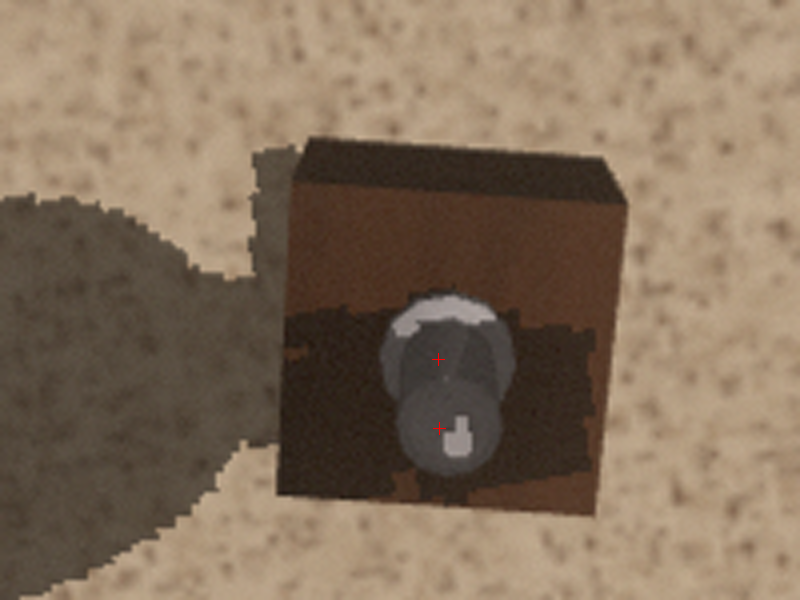

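Emit:
{"api": "send_rows", "payload": {"motion": "0 -0.9 -1 0 0 0 0;0 0 -2.5 0.3 0 0 0;0 0 -2.5 0 0 0 0;0 0 -2 0 0 0 0.3;0 0 -1 0 0 0 0.4;0 0 -0.5 0 0 0 0.5;0 0 0 0 0 0 0.5;0 0 0 0 0 0 0.5"}}

```text
t: 4.4
eef_pos: [0.5208, -0.2813, 0.0689]
tool_rot: [-0.001, 0.768, 0.641, 0.005]
contact_force: [0.8, 0.0, 0.1]
gripper_width: 0.503
```

```bash
python3 - <<'E'
from w import *
snap('pics/w3.png',[(.5195,-.2793,.08)])
E
```

```text
t 4.4 p [ 0.5208 -0.2813  0.0689] y [ 0.984 -0.179  0.004] z [ 0.0052  0.0083 -1.    ] F [0.8 0.  0.1] M [ 0.03 -0.02  0.01] w 0.5025061758741095
(0.5195, -0.2793, 0.08) [302.5 321.4]
```

View pics/w3.png

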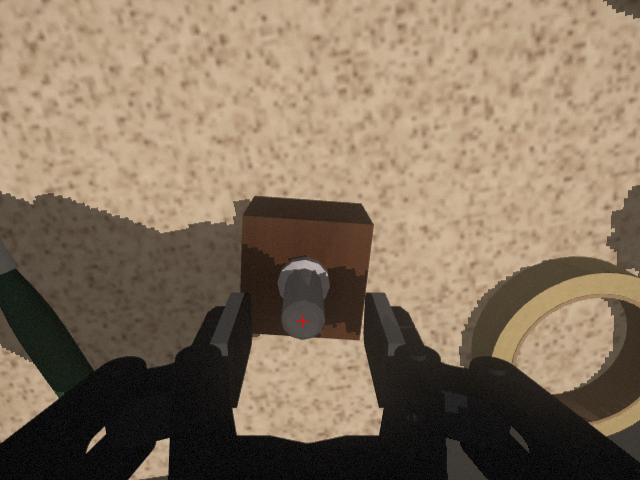

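Emit:
{"api": "send_rows", "payload": {"motion": "-0.1 0.2 -1 -0.5 0.3 0 0.5;0 0 -0.6 0 0 0 0.5;0 0 0 0 0 0 0.5;0 0 0 0 0 0 0.5", "newtons": 50}}

```text
t: 4.78
eef_pos: [0.5219, -0.2799, 0.0544]
tool_rot: [0.003, 0.768, 0.641, 0.001]
contact_force: [0.1, -0.4, 0.2]
gripper_width: 0.498
```

```bash
python3 - <<'E'
from w import *
snap('pics/w4.png',[(.5195,-.2793,.08)],(180,430,180,430),3)
E
```

```text
t 4.7833 p [ 0.5219 -0.2799  0.0544] y [ 0.984 -0.179  0.005] z [ 0.0049 -0.0032 -1.    ] F [ 0.1 -0.4  0.2] M [ 0.02  0.03 -0.  ] w 0.49769875659062063
(0.5195, -0.2793, 0.08) [299.7 348.5]
```

View pics/w4.png

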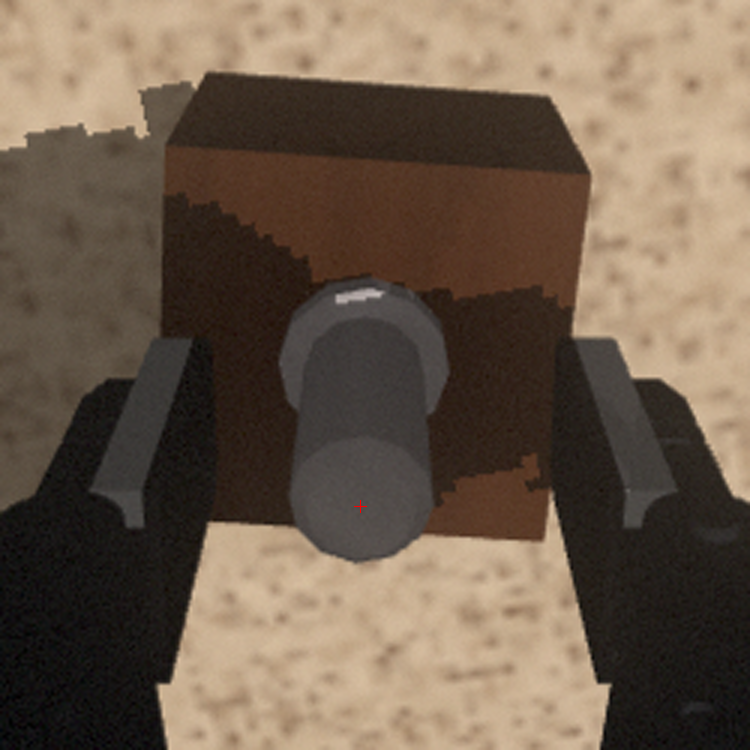

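Emit:
{"api": "send_rows", "payload": {"motion": "-0.25 0 0 0.2 0.3 0 0.5;0 0 0 0 0 0 0.5;0 0 0 0 0 0 0.5", "newtons": 50}}

```text
t: 5.08
eef_pos: [0.5196, -0.28, 0.0551]
tool_rot: [-0.0, 0.768, 0.641, 0.0]
contact_force: [-0.6, -0.3, -0.1]
gripper_width: 0.498
```

```bash
python3 - <<'E'
from w import *
o,R=tool();print(o['eef_pos'],R.round(4))
E
```

```text
[ 0.51958944 -0.28002329  0.05511013] [[ 1.787e-01  9.839e-01  1.000e-04]
 [ 9.839e-01 -1.787e-01  3.000e-04]
 [ 3.000e-04  1.000e-04 -1.000e+00]]
```

Emit:
{"api": "send_rows", "payload": {"motion": "0 0 -0.2 0 0 0 1;0 0 0 0 0 0 1;0 0 0 0 0 0 1;0 0 0 0 0 0 1;0 0 0 0 0 0 1;0 0 0 0 0 0 1;0 0 0 0 0 0 1", "newtons": 50}}

```text
t: 5.67
eef_pos: [0.5198, -0.2804, 0.0536]
tool_rot: [0.0, 0.768, 0.641, 0.0]
contact_force: [0.1, 1.4, 0.3]
gripper_width: 0.171
```

```bash
python3 - <<'E'
from w import *
snap('pics/w5.png',[(.5195,-.2793,.08)],(180,430,180,430),3)
E
```

```text
t 5.6667 p [ 0.5198 -0.2804  0.0536] y [ 0.984 -0.179  0.001] z [ 1.1e-03  1.0e-04 -1.0e+00] F [0.1 1.4 0.3] M [ 0.02  0.02 -0.02] w 0.17128722233340626
(0.5195, -0.2793, 0.08) [305.4 347.4]
```

View pics/w5.png

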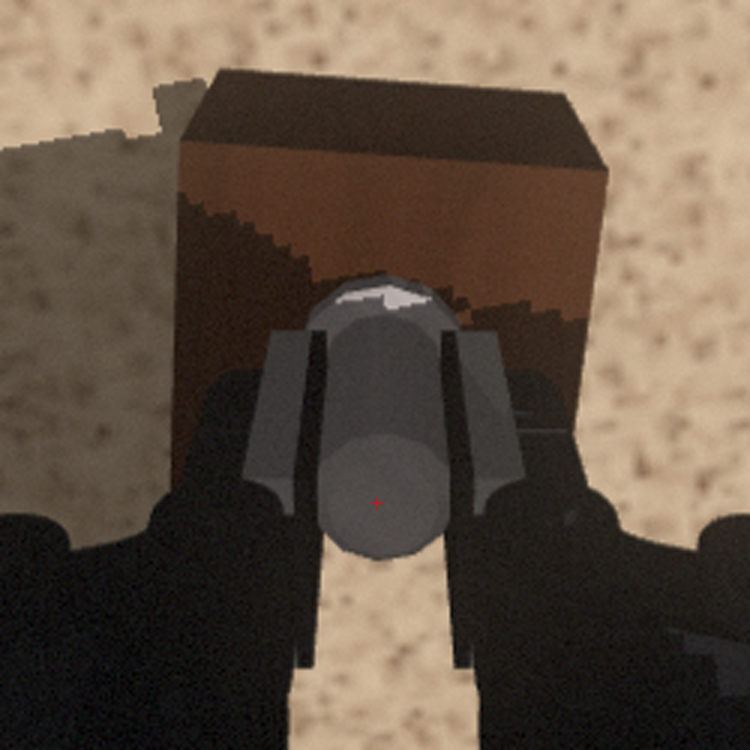

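Emit:
{"api": "send_rows", "payload": {"motion": "0 0 1 0 0 0 1;0 0 2 0 0 0 1;0 0 2 0 0 0 1;0 0.5 1 0 0 0 1;-0.5 2.5 0 0 0 0 1;-0.8 3.5 0 0 0 0 1;-0.8 3.5 0 0 0 0 1;-0.8 3.5 0 0 0 0 1;-0.8 2.5 0 0 0 0 1;-0.4 1 0 0 0 0 1;0 0 0 0 0 0 1;0 0 0 0 0 0 1"}}

```text
t: 6.72
eef_pos: [0.4756, -0.1036, 0.1206]
tool_rot: [0.002, 0.768, 0.64, 0.002]
contact_force: [0.0, -0.2, -0.8]
gripper_width: 0.167
```

```bash
python3 - <<'E'
from w import *
snap('pics/w6.png',[(.474,-.0415,.047)])
E
```

```text
t 6.7167 p [ 0.4756 -0.1036  0.1206] y [ 0.984 -0.181  0.005] z [ 0.0053 -0.0012 -1.    ] F [ 0.  -0.2 -0.8] M [-0.01 -0.02  0.02] w 0.16720419089294253
(0.474, -0.0415, 0.047) [281.3 135.6]
```

View pics/w6.png

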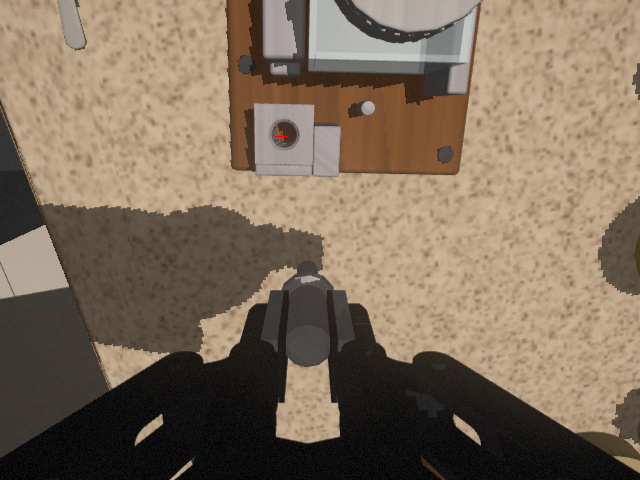

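Emit:
{"api": "send_rows", "payload": {"motion": "0.1 1.6 -0.3 0 0.3 0 1;0 1.4 -0.3 0 0 0 1;0 0 0 0 0 0 1;0 0 0 0 0 0 1"}}

```text
t: 7.1
eef_pos: [0.4788, -0.0792, 0.1157]
tool_rot: [0.003, 0.771, 0.637, -0.0]
contact_force: [0.0, -1.4, -0.8]
gripper_width: 0.166
```

```bash
python3 - <<'E'
from w import *
snap('pics/w7.png',[(.4755,-.0405,.047)],(200,400,120,370),2.4)
E
```

```text
t 7.1 p [ 0.4788 -0.0792  0.1157] y [ 0.982 -0.189  0.004] z [ 0.0034 -0.0043 -1.    ] F [ 0.  -1.4 -0.8] M [-0.06 -0.   -0.01] w 0.16590323910298904
(0.4755, -0.0405, 0.047) [286.2 182.4]
```

View pics/w7.png

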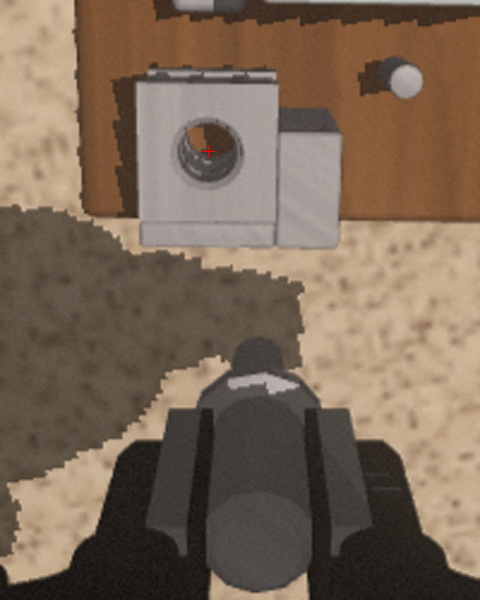

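```bash
python3 - <<'E'
from w import *
C,im,o=snap('pics/w8.png')
_,R=tool();K,Rc,t=C
u=np.array([200+259/2.4,120+541/2.4]); 
# solve plane in tool frame
p0=o['eef_pos']
d=Rc.T@np.linalg.inv(K)@np.array([u[0],u[1],1]);c=-Rc.T@t
dt=R.T@d;ct=R.T@(c-p0);s=(-.0264-ct[2])/dt[2];a=ct+s*dt;print("pin top in tool",a)
f=3;x0,y0=240,230
big=cv2.resize(im[y0:y0+150,x0:x0+140],None,fx=5,fy=5,interpolation=2)
th=np.linspace(0,2*np.pi,60)
for z,r,col in [(-.0264,.008,(255,0,0)),(.0076,.0115,(0,255,0)),(.0116,.0115,(0,255,0)),(.0376,.005,(255,255,0)),(.0456,.003,(0,255,255))]:
    X=np.c_[a[0]+r*np.cos(th),a[1]+r*np.sin(th),0*th+z]@R.T+p0
    q=((proj(C,X)-[x0,y0]+.5)*5-.5).round().astype(int)
    cv2.polylines(big,[q],True,col,1)
cv2.imwrite('pics/w8.png',cv2.resize(big,None,fx=.78,fy=.78)[:,:,::-1])
E
```

```text
t 7.15 p [ 0.4788 -0.0793  0.1157] y [ 0.982 -0.189  0.004] z [ 0.0035 -0.0042 -1.    ] F [-0.4  0.2 -0.6] M [ 0.03 -0.04  0.01] w 0.16761878277524178
pin top in tool [ 0.00172453  0.0003286  -0.0264    ]
```

View pics/w8.png

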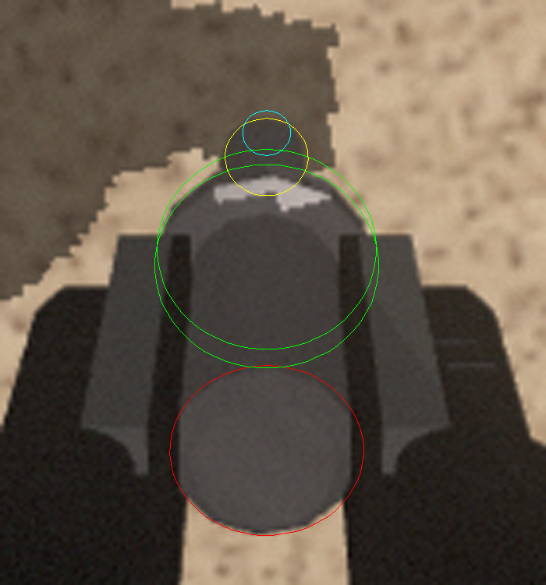

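```bash
python3 - <<'E'
from h import *
o,R=tool();im=read_camera("wrist")
b=cv2.resize(im[235:300,270:345],None,fx=8,fy=8,interpolation=2).astype(float)
b=np.clip((b/255)**.5*255,0,255).astype(np.uint8)
for k in range(0,65,5): cv2.putText(b,str(235+k),(0,k*8+4),0,.35,(255,0,0));cv2.line(b,(25,k*8+4),(32,k*8+4),(255,0,0))
for k in range(0,75,5): cv2.putText(b,str(270+k),(k*8-5,515),0,.35,(255,0,0))
cv2.imwrite('pics/w9.png',b[:,:,::-1])
E
```

```text
(no output)
```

View pics/w9.png

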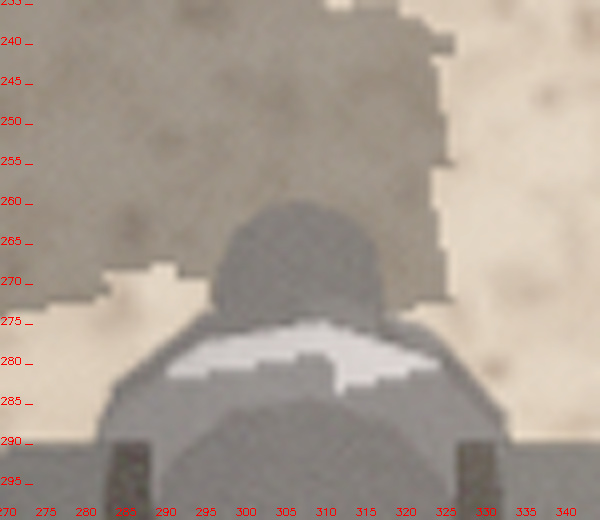

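Emit:
{"api": "send_rows", "payload": {"motion": "-0.1 1.4 0 0.1 0.1 0 1;-0.1 1.2 0 0.1 0.1 0 1;-0.1 0.8 0 0 0 0 1;0 0 0 0 0 0 1;0 0 0 0 0 0 1"}}

```text
t: 7.67
eef_pos: [0.4757, -0.0478, 0.1164]
tool_rot: [0.001, 0.773, 0.634, -0.0]
contact_force: [-0.1, 0.1, -0.2]
gripper_width: 0.172
```

```bash
python3 - <<'E'
from w import *
snap('pics/w10.png',[(.4759,-.0406,.047)],(230,380,190,370),3.3)
E
```

```text
t 7.6667 p [ 0.4757 -0.0478  0.1164] y [ 0.981 -0.196  0.001] z [ 0.0011 -0.002  -1.    ] F [-0.1  0.1 -0.2] M [ 0.04 -0.02  0.04] w 0.17196445687983114
(0.4759, -0.0406, 0.047) [304.8 238. ]
```

View pics/w10.png

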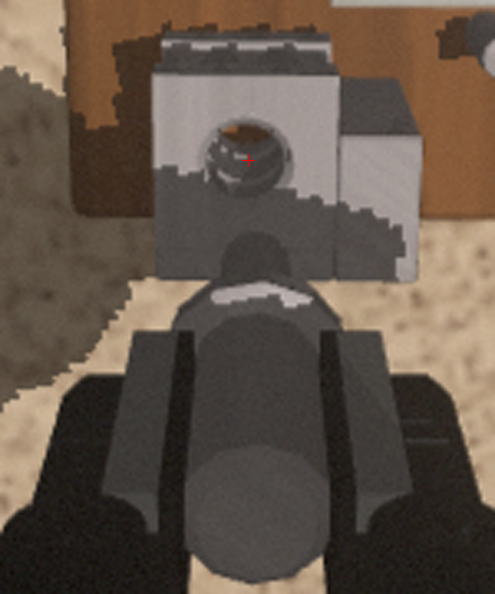

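Emit:
{"api": "send_rows", "payload": {"motion": "0 0.4 -0.8 0.1 0.1 0 1;0.05 0.2 -0.6 0 0 0 1;0 0 -0.2 0 0 0 1;0 0 0 0 0 0 1"}}

```text
t: 8.05
eef_pos: [0.4763, -0.0422, 0.0987]
tool_rot: [0.0, 0.774, 0.634, -0.0]
contact_force: [0.5, -0.5, -0.4]
gripper_width: 0.168
```

```bash
python3 - <<'E'
from w import *
snap('pics/w11.png',[(.4759,-.0406,.047)],(230,380,190,370),3.3)
E
```

```text
t 8.05 p [ 0.4763 -0.0422  0.0987] y [ 0.98  -0.197 -0.   ] z [-4.e-04 -3.e-04 -1.e+00] F [ 0.5 -0.5 -0.4] M [-0.   -0.02 -0.  ] w 0.16765435517281302
(0.4759, -0.0406, 0.047) [305.8 259.6]
```

View pics/w11.png

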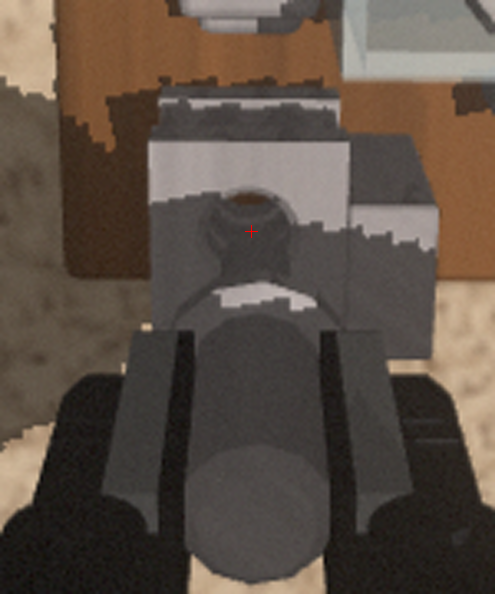

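Emit:
{"api": "send_rows", "payload": {"motion": "-0.04 0 -0.5 0 0 0 1;0 0 -0.5 0 0 0 1;0 0 -0.3 0 0 0 1;0 0 0 0 0 0 1"}}

```text
t: 8.43
eef_pos: [0.4759, -0.0428, 0.0845]
tool_rot: [0.0, 0.774, 0.633, -0.0]
contact_force: [0.3, 1.4, -0.1]
gripper_width: 0.17
```

```bash
python3 - <<'E'
from w import *
snap('pics/w12.png',[(.4759,-.0406,.047)],(230,380,190,370),3.3)
E
```

```text
t 8.4333 p [ 0.4759 -0.0428  0.0845] y [ 0.98  -0.198 -0.   ] z [-3.e-04 -7.e-04 -1.e+00] F [ 0.3  1.4 -0.1] M [-0.02  0.02  0.05] w 0.16964134620773283
(0.4759, -0.0406, 0.047) [306.3 269.1]
```

View pics/w12.png

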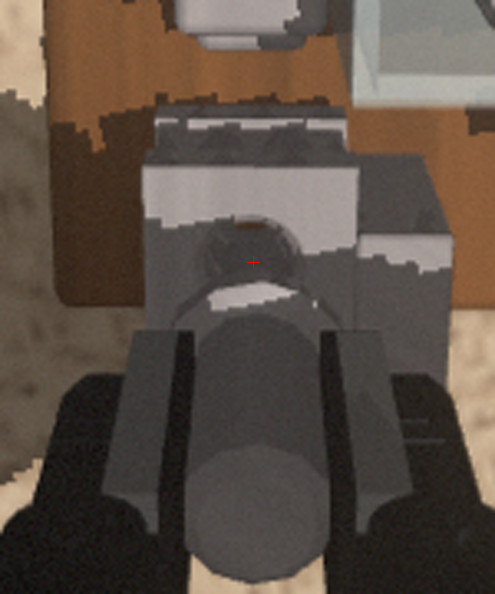

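Emit:
{"api": "send_rows", "payload": {"motion": "0 0.05 -0.5 0 0 0 1;0 0 -0.5 0 0 0 1;0 0 -0.3 0 0 0 1;0 0 0 0 0 0 1"}}

```text
t: 8.82
eef_pos: [0.4762, -0.0423, 0.0706]
tool_rot: [0.0, 0.774, 0.633, -0.0]
contact_force: [0.1, -0.5, -0.7]
gripper_width: 0.169
```

Emit:
{"api": "send_rows", "payload": {"motion": "0 0 -0.5 0 0 0 1;0 0 -0.4 0 0 0 1;0 0 0 0 0 0 1;0 0 0 0 0 0 1"}}

```text
t: 9.15
eef_pos: [0.4761, -0.0423, 0.0603]
tool_rot: [0.0, 0.774, 0.633, -0.0]
contact_force: [0.4, -0.3, -0.5]
gripper_width: 0.171
```

Emit:
{"api": "send_rows", "payload": {"motion": "0 0 -0.2 0 0 0 1;0 0 -0.1 0 0 0 1;0 0 -0.1 0 0 0 1"}}

```text
t: 9.4
eef_pos: [0.4764, -0.0424, 0.0583]
tool_rot: [-0.001, 0.774, 0.633, 0.001]
contact_force: [-6.9, 1.4, 20.8]
gripper_width: 0.168
```

Emit:
{"api": "send_rows", "payload": {"motion": "0 0 0 0 0 0 0.5;0 0 0 0 0 0 0.5;0 0 0 0 0 0 0.5;0 0 0.1 0 0 0 0.5"}}

```text
t: 9.73
eef_pos: [0.4772, -0.0425, 0.0601]
tool_rot: [-0.0, 0.774, 0.633, 0.002]
contact_force: [0.5, -0.6, 0.3]
gripper_width: 0.503
```

Emit:
{"api": "send_rows", "payload": {"motion": "0 0 0.5 0 0 0 0.5;0 0 1.5 0 0 0 0.5;0 0 2.5 0 0 0 0.5;0 -1 2.5 0 0 0 0.5;0 -1.5 1 0 0 0 0.5;0 0 0 0 0 0 0.5;0 0 0 0 0 0 0.5"}}

```text
t: 10.32
eef_pos: [0.476, -0.0678, 0.1439]
tool_rot: [-0.001, 0.774, 0.633, 0.0]
contact_force: [0.1, 0.7, 0.1]
gripper_width: 0.5
```

```bash
python3 - <<'E'
from w import *
snap('pics/w13.png',[(.4759,-.0406,.047),(.4759,-.0406,.085)])
o,R=tool();print(o['q'])
im=read_camera("scene")[210:370,230:390]; cv2.imwrite('pics/sc2.png',cv2.resize(im,None,fx=3.7,fy=3.7,interpolation=2)[:,:,::-1])
E
```

```text
t 10.3167 p [ 0.476  -0.0678  0.1439] y [ 0.98  -0.198 -0.001] z [-8.0e-04  1.6e-03 -1.0e+00] F [0.1 0.7 0.1] M [ 0.05 -0.02  0.03] w 0.5000795109736074
(0.4759, -0.0406, 0.047) [298.1 192.4]
(0.4759, -0.0406, 0.085) [296.3 207.6]
[-0.56013199  0.3278046   0.69260101  2.12739267 -0.29776253  0.78196879
  0.1209919 ]
```

View pics/w13.png

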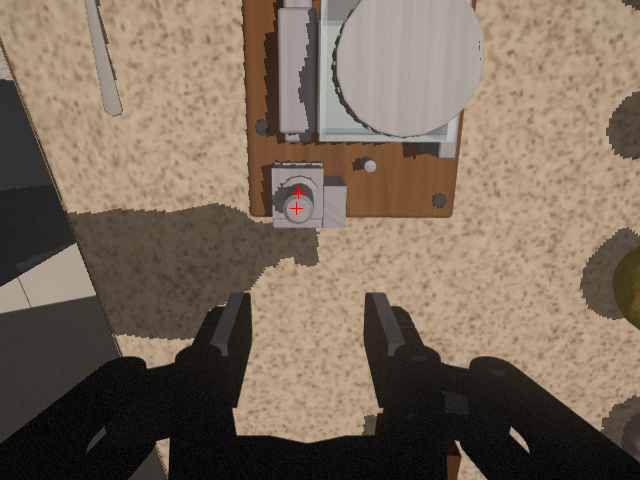

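View pics/sc2.png

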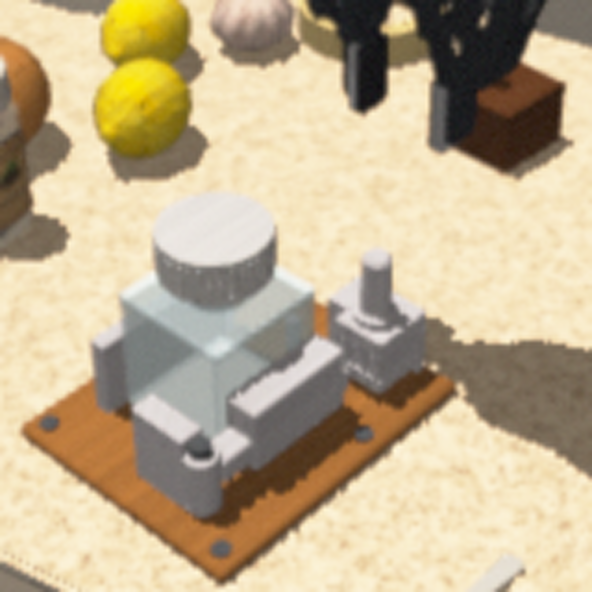

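Emit:
{"api": "send_rows", "payload": {"motion": "0.8 0.8 2 0 0 0 0;1.5 1.3 2 0 0 0 0;1.5 1.2 0.6 0 0 0 0;0.8 0.4 0 0 0 0 0;0 0 0 0 0 0 0;0 0 0 0 0 0 0"}}

```text
t: 10.92
eef_pos: [0.5177, -0.026, 0.1843]
tool_rot: [-0.005, 0.773, 0.634, -0.006]
contact_force: [-0.1, 0.2, -0.9]
gripper_width: 1.001
```

```bash
python3 - <<'E'
from w import *
C,im,o=snap('pics/w14.png',[(.529,.0135,.1175)])
for r in regions_of("cap_centre","wrist")[:2]:
    m=r['region'];ys,xs=np.where(m);print(r['conf'],r['point'],xs.min(),xs.max(),ys.min(),ys.max())
E
```

```text
t 10.9167 p [ 0.5177 -0.026   0.1843] y [ 0.981 -0.195 -0.016] z [-1.610e-02 -2.000e-04 -9.999e-01] F [-0.1  0.2 -0.9] M [-0.01  0.07 -0.02] w 1.0007500238829312
(0.529, 0.0135, 0.1175) [315.9 176. ]
0.72 [320.2, 168.1] 266 377 113 226
```

View pics/w14.png

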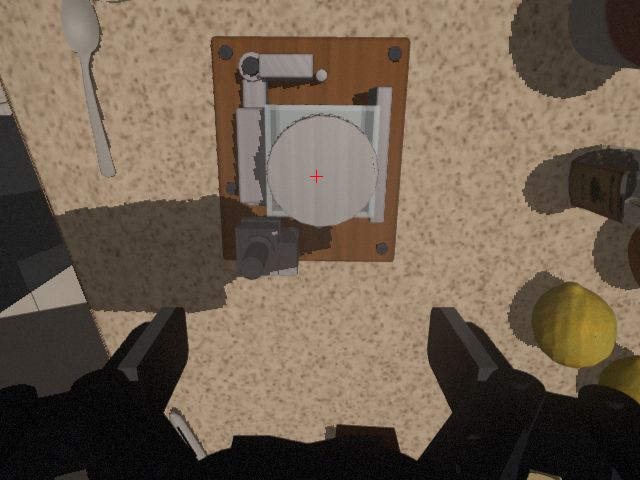

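Emit:
{"api": "send_rows", "payload": {"motion": "0.4 1.2 0 0 -0.5 0 0;0.5 1.4 0 0 -0.4 0 0;0.4 1.0 0 0 0 0 0;0 0.3 0 0 0 0 0;0 0 0 0 0 0 0;0 0 0 0 0 0 0"}}

```text
t: 11.52
eef_pos: [0.5268, 0.0132, 0.1817]
tool_rot: [-0.001, 0.775, 0.632, -0.002]
contact_force: [0.4, 0.6, 0.1]
gripper_width: 0.998
```

```bash
python3 - <<'E'
from w import *
C,im,o=snap('pics/w15.png',[(.5325,.0156,.1175)])
print(o['q'])
E
```

```text
t 11.5167 p [0.5268 0.0132 0.1817] y [ 0.98  -0.201 -0.005] z [-5.3e-03 -6.0e-04 -1.0e+00] F [0.4 0.6 0.1] M [-0.01  0.04  0.04] w 0.9981569762761423
(0.5325, 0.0156, 0.1175) [317.5 247.5]
[-0.69808678  0.34843624  0.68906018  1.98978228 -0.27952126  0.90319375
 -0.06473387]
```

View pics/w15.png

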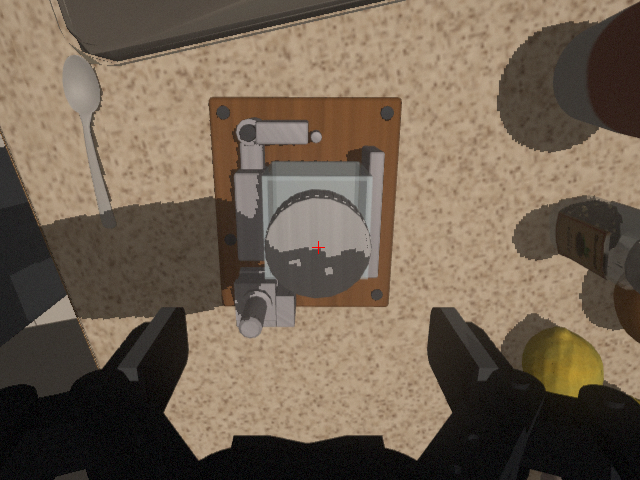

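Emit:
{"api": "send_rows", "payload": {"motion": "0.5 0.2 -1 0 -0.3 0 0;0.1 0.05 -1.5 0 0 0 0;0 0 -1.5 0 0 0 0;0 0 -1 0 0 0 0;0 0 0 0 0 0 0;0 0 0 0 0 0 0"}}

```text
t: 12.07
eef_pos: [0.5338, 0.0132, 0.128]
tool_rot: [0.001, 0.776, 0.63, 0.001]
contact_force: [-0.7, 0.2, 0.1]
gripper_width: 1.002
```

```bash
python3 - <<'E'
from w import *
C,im,o=snap('pics/w16.png',[(.5325,.0156,.1175)])
E
```

```text
t 12.0667 p [0.5338 0.0132 0.128 ] y [ 0.979 -0.205  0.003] z [ 0.0027 -0.0011 -1.    ] F [-0.7  0.2  0.1] M [-0.02  0.01 -0.02] w 1.0023040298992212
(0.5325, 0.0156, 0.1175) [302.6 294.3]
```

View pics/w16.png

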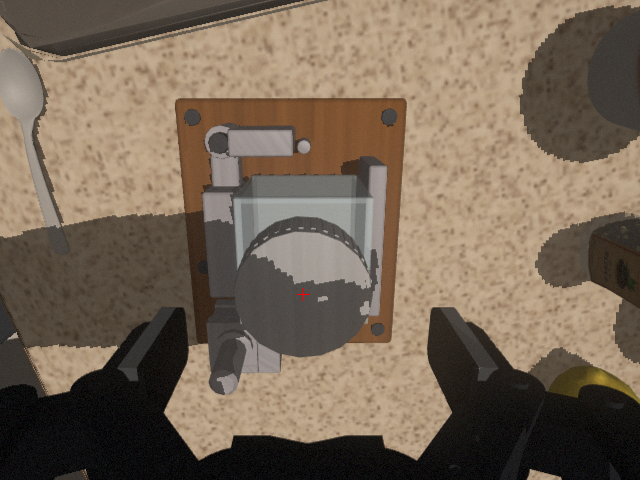

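Emit:
{"api": "send_rows", "payload": {"motion": "-0.1 0.2 -1 0 0.1 0 0;0 0 -1.2 0 0 0 0;0 0 -1 0 0 0 0;0 0 -0.4 0 0 0 0.1;0 0 0 0 0 0 0.15;0 0 0 0 0 0 0.2;0 0 0 0 0 0 0.2"}}

```text
t: 12.7
eef_pos: [0.5334, 0.0154, 0.0893]
tool_rot: [0.001, 0.776, 0.63, 0.001]
contact_force: [1.0, 0.3, -0.0]
gripper_width: 0.801
```

```bash
python3 - <<'E'
from w import *
C,im,o=snap('pics/w17.png',[(.5325,.0156,.1175)])
E
```

```text
t 12.7 p [0.5334 0.0154 0.0893] y [ 0.979 -0.205  0.003] z [ 2.7e-03 -5.0e-04 -1.0e+00] F [ 1.   0.3 -0. ] M [ 0.02 -0.06 -0.04] w 0.8007700257397171
(0.5325, 0.0156, 0.1175) [304.1 353.3]
```

View pics/w17.png

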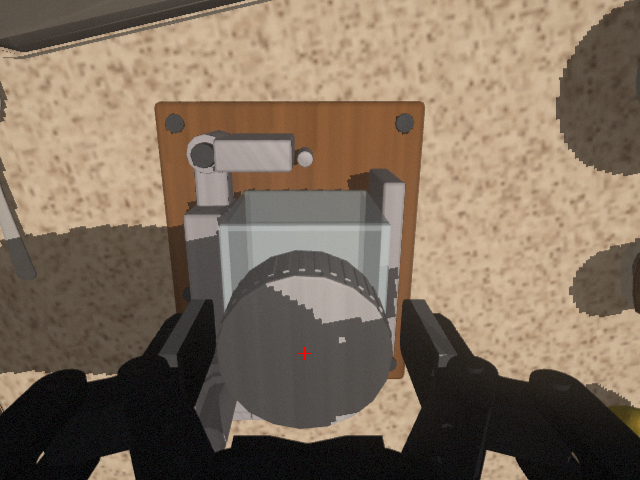

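Emit:
{"api": "send_rows", "payload": {"motion": "-0.09 0 -0.4 0 0.1 0 0.25;0 0 0 0 0 0 0.28;0 0 0 0 0 0 1;0 0 0 0 0 0 1;0 0 0 0 0 0 1;0 0 0 0 0 0 1", "newtons": 80}}

```text
t: 13.25
eef_pos: [0.5329, 0.0156, 0.0865]
tool_rot: [0.0, 0.776, 0.63, 0.001]
contact_force: [-0.2, 0.1, -1.0]
gripper_width: 0.634
```

```bash
python3 - <<'E'
from w import *
C,im,o=snap('pics/w18.png',[(.5325,.0156,.1175)]);print(o['q'])
E
```

```text
t 13.25 p [0.5329 0.0156 0.0865] y [ 0.979 -0.205  0.002] z [ 2.4e-03  7.0e-04 -1.0e+00] F [-0.2  0.1 -1. ] M [-0.05 -0.14  0.02] w 0.6344130113381801
(0.5325, 0.0156, 0.1175) [305.8 358.6]
[-0.6035138   0.49874119  0.58684283  2.04765037 -0.41931072  0.71006479
  0.04385181]
```

View pics/w18.png

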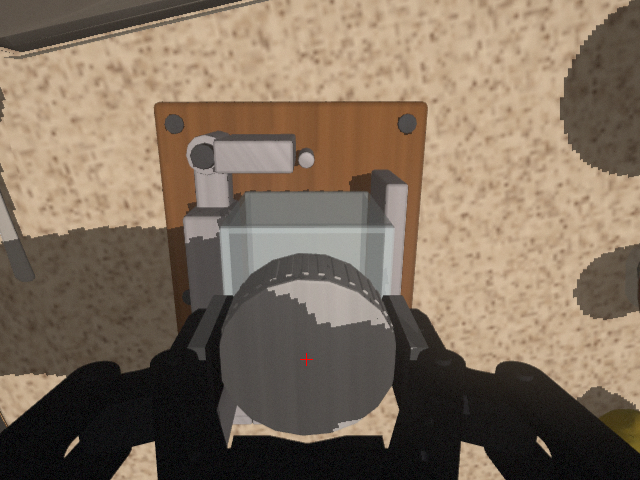

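Emit:
{"api": "send_rows", "payload": {"motion": "0 0 0 0 0 2 1;0 0 0 0 0 3 1;0 0 0 0 0 3 1;0 0 0 0 0 3 1"}}

```text
t: 13.63
eef_pos: [0.5325, 0.0147, 0.0865]
tool_rot: [0.001, 0.711, 0.703, 0.001]
contact_force: [0.0, 0.5, -1.0]
gripper_width: 0.636
```

```bash
python3 - <<'E'
from w import *
C,im,o=snap('pics/w19.png');print(np.degrees(np.arctan2(*tool()[1][[1,0],1])))
E
```

```text
t 13.6333 p [0.5325 0.0147 0.0865] y [ 1.    -0.012  0.002] z [ 1.8e-03  4.0e-04 -1.0e+00] F [ 0.   0.5 -1. ] M [ 0.15 -0.1  -0.3 ] w 0.6356555592172342
-0.4833641174191861
```

View pics/w19.png

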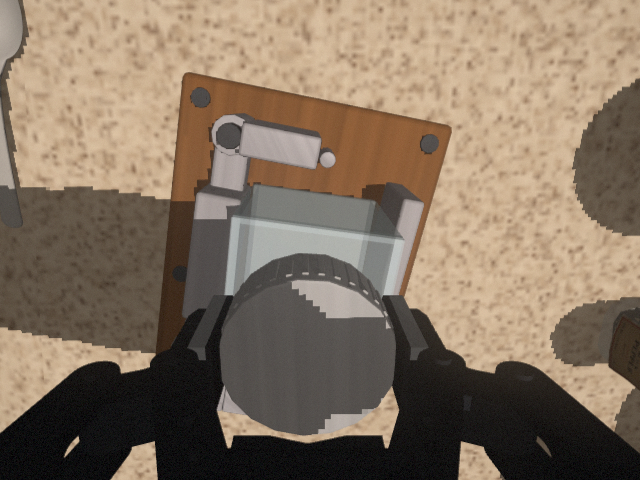

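Emit:
{"api": "send_rows", "payload": {"motion": "0 0.05 0 0 0 3 1;0 0 0 0 0 3 1;0 0 0 0 0 3 1;0 0 0 0 0 3 1"}}

```text
t: 14.02
eef_pos: [0.5323, 0.0147, 0.0865]
tool_rot: [0.0, 0.633, 0.774, 0.001]
contact_force: [-0.9, 0.0, -0.3]
gripper_width: 0.638
```

```bash
python3 - <<'E'
from w import *
o,R=tool();print(o['eef_pos'],o['contact_force'],o['torque'],R[:,2],np.degrees(np.arctan2(R[1,1],R[0,1])))
E
```

```text
[0.53230929 0.01467906 0.08649383] [-0.933376    0.01444776 -0.26094841] [ 0.05194822 -0.06977178 -0.29980559] [ 0.00162048  0.00122355 -0.99999794] 11.476025227390076
```

Emit:
{"api": "send_rows", "payload": {"motion": "0 0 0 0 0 3 1;0 0 0 0 0 3 1;0 0 0 0 0 3 1"}}

```text
t: 14.27
eef_pos: [0.5323, 0.0147, 0.0866]
tool_rot: [-0.0, 0.57, 0.822, 0.001]
contact_force: [-1.2, 0.8, -1.0]
gripper_width: 0.638
```

```bash
python3 - <<'E'
from w import *
o,R=tool();print(o['eef_pos'],o['contact_force'],o['torque'],R[:,2],np.degrees(np.arctan2(R[1,1],R[0,1])))
C,im,o=snap('pics/w20.png')
E
```

```text
[0.53229267 0.01467786 0.08656881] [-1.16596694  0.78132237 -0.95715081] [ 0.0435895  -0.02560863 -0.35020072] [ 0.00139075  0.00220781 -0.9999966 ] 20.545020087944234
t 14.2667 p [0.5323 0.0147 0.0866] y [0.936 0.351 0.002] z [ 0.0014  0.0022 -1.    ] F [-1.2  0.8 -1. ] M [ 0.04 -0.03 -0.35] w 0.6379441838621003
```

View pics/w20.png

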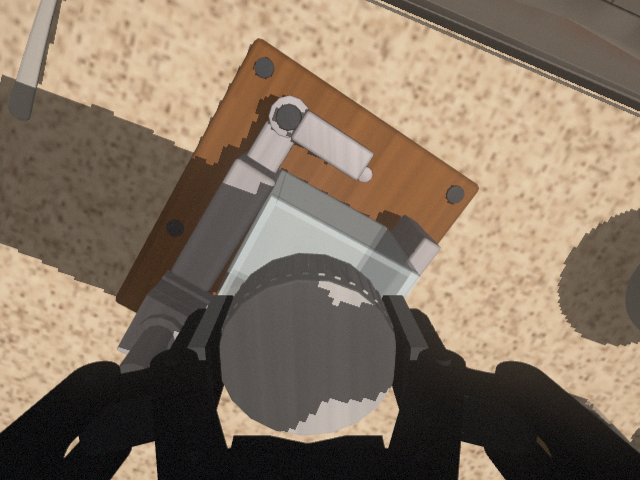

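Emit:
{"api": "send_rows", "payload": {"motion": "0 0 0 0 0 3 1;0 0 0 0 0 3 1"}}

```text
t: 14.48
eef_pos: [0.5323, 0.0147, 0.0867]
tool_rot: [-0.0, 0.526, 0.851, 0.001]
contact_force: [-1.7, 0.9, 1.1]
gripper_width: 0.64
```

```bash
cat > s.py <<'E'
from w import *
o,R=tool();print(o['t'],o['eef_pos'].round(4),o['contact_force'].round(1),o['torque'].round(2),R[:,2].round(4),"az",np.degrees(np.arctan2(R[1,1],R[0,1])).round(2),o['gripper_width'])
E
python3 s.py
```

```text
14.4833 [0.5323 0.0147 0.0867] [-1.7  0.9  1.1] [ 0.01  0.07 -0.3 ] [ 0.0011  0.0028 -1.    ] az 26.57 0.640002025629283
```

Emit:
{"api": "send_rows", "payload": {"motion": "0 0 0 0 0 3 1;0 0 0 0 0 2 1"}}

```text
t: 14.65
eef_pos: [0.5325, 0.0147, 0.0872]
tool_rot: [-0.0, 0.488, 0.873, 0.002]
contact_force: [-2.3, 0.6, 4.8]
gripper_width: 0.638
```

```bash
python3 s.py
```

```text
14.65 [0.5325 0.0147 0.0872] [-2.3  0.6  4.8] [ 0.18  0.31 -0.18] [ 0.001   0.0036 -1.    ] az 31.53 0.6383192644069118
```

Emit:
{"api": "send_rows", "payload": {"motion": "0 0 0 0 0 3 1;0 0 0 0 0 1 1"}}

```text
t: 14.82
eef_pos: [0.5324, 0.0146, 0.0884]
tool_rot: [-0.001, 0.458, 0.889, 0.002]
contact_force: [-2.3, 0.9, 1.6]
gripper_width: 0.638
```

```bash
python3 s.py
```

```text
14.8167 [0.5324 0.0146 0.0884] [-2.3  0.9  1.6] [-0.02  0.31 -0.05] [ 2.0e-04  4.5e-03 -1.0e+00] az 35.47 0.637687528798866
```

Emit:
{"api": "send_rows", "payload": {"motion": "0 0 0.2 0 0 0 1;0 0 0.3 0 0 0 1;0 0 0.2 0 0 0 1"}}

```text
t: 15.07
eef_pos: [0.5323, 0.0143, 0.0958]
tool_rot: [-0.001, 0.46, 0.888, 0.002]
contact_force: [-0.5, -0.5, -0.8]
gripper_width: 0.635
```

```bash
python3 s.py; python3 -c "
from w import *
snap('pics/w21.png')
im=read_camera('scene')[210:370,230:390]; cv2.imwrite('pics/sc3.png',cv2.resize(im,None,fx=3.7,fy=3.7,interpolation=2)[:,:,::-1])"
```

```text
15.0667 [0.5323 0.0143 0.0958] [-0.5 -0.5 -0.8] [-0.01 -0.01  0.  ] [-2.0e-04  4.4e-03 -1.0e+00] az 35.18 0.6349992503214291
t 15.0667 p [0.5323 0.0143 0.0958] y [0.817 0.576 0.002] z [-2.0e-04  4.4e-03 -1.0e+00] F [-0.5 -0.5 -0.8] M [-0.01 -0.01  0.  ] w 0.6349992503214291
```

View pics/w21.png

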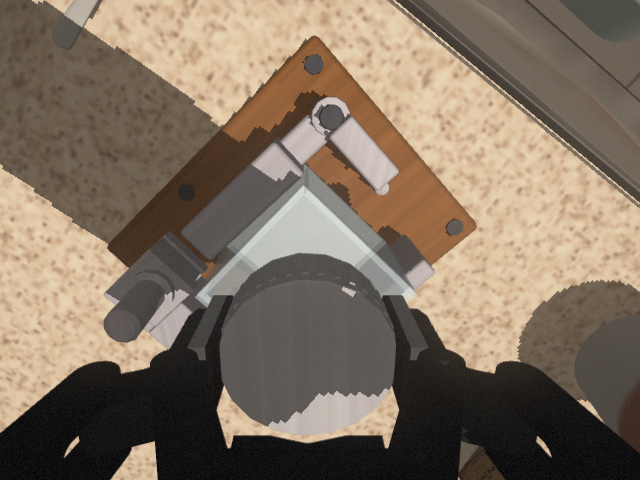

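View pics/sc3.png

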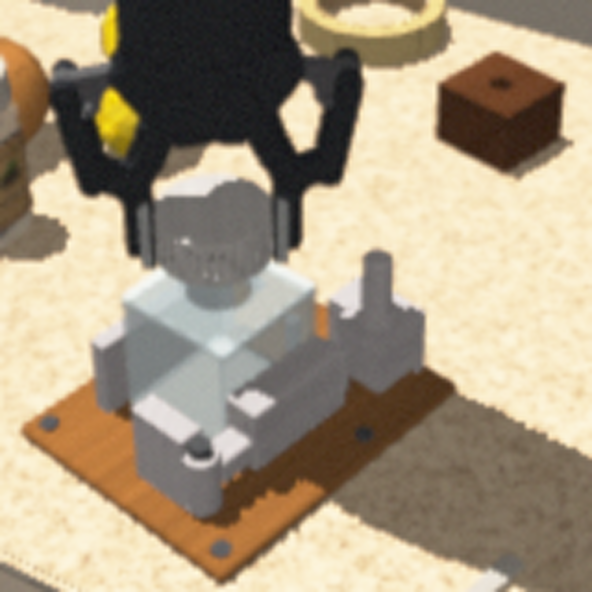

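Emit:
{"api": "send_rows", "payload": {"motion": "0 0.02 0.5 0 0 0 1;0 0 0.6 0 0 0 1;0 0 0.6 0 0 0 1;0 0 0.6 0 0 0 1;0 0 0.4 -0.2 0 0 1;0 0 0.2 0 0 0 1;0 0 0 0 0 0 1;0 0 0 0 0 0 1"}}

```text
t: 15.83
eef_pos: [0.5329, 0.0149, 0.1286]
tool_rot: [0.001, 0.461, 0.888, 0.001]
contact_force: [-0.4, 0.0, -0.2]
gripper_width: 0.637
```

```bash
python3 s.py; python3 -c "
from w import *
snap('pics/w22.png')
im=read_camera('scene')[190:370,210:390]; cv2.imwrite('pics/sc4.png',cv2.resize(im,None,fx=3.3,fy=3.3,interpolation=2)[:,:,::-1])"
```

```text
15.8333 [0.5329 0.0149 0.1286] [-0.4  0.  -0.2] [-0.    0.01 -0.04] [ 1.7e-03  7.0e-04 -1.0e+00] az 35.15 0.6365875597286941
t 15.8333 p [0.5329 0.0149 0.1286] y [0.818 0.576 0.002] z [ 1.7e-03  7.0e-04 -1.0e+00] F [-0.4  0.  -0.2] M [-0.    0.01 -0.04] w 0.6365875597286941
```

View pics/w22.png

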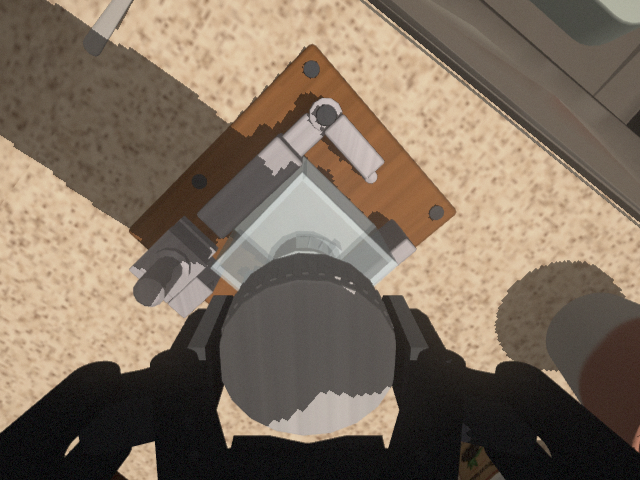

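View pics/sc4.png

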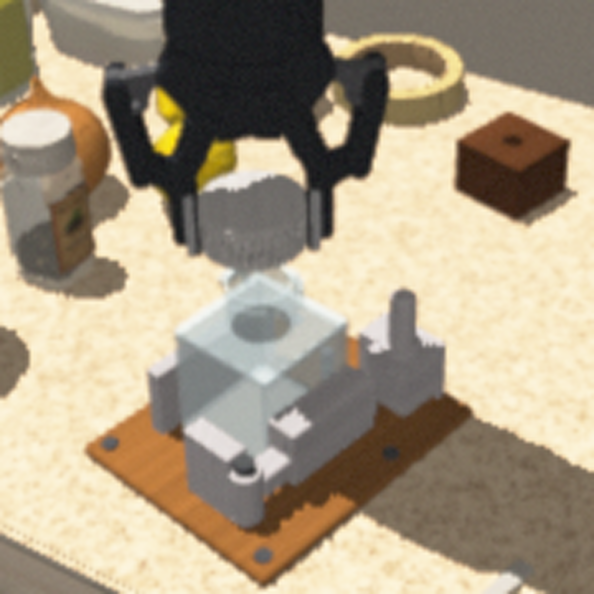

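Emit:
{"api": "send_rows", "payload": {"motion": "-0.04 0 -0.15 0 0.1 0 1;0 0 0 0 0 0 1;0 0 0 0 0 0 1;0 0 0 0 0 0 1"}}

```text
t: 16.27
eef_pos: [0.5315, 0.0147, 0.1257]
tool_rot: [-0.001, 0.461, 0.888, -0.001]
contact_force: [0.7, -0.4, -0.5]
gripper_width: 0.636
```

```bash
python3 s.py; python3 -c "
from h import *
T=cam('top');im=read_camera('top');cv2.imwrite('pics/top2.png',im[:,:,::-1])"
```

```text
16.2667 [0.5315 0.0147 0.1257] [ 0.7 -0.4 -0.5] [ 0.   -0.02  0.04] [-2.6e-03  1.0e-04 -1.0e+00] az 35.14 0.6364382889623852
```

View pics/top2.png

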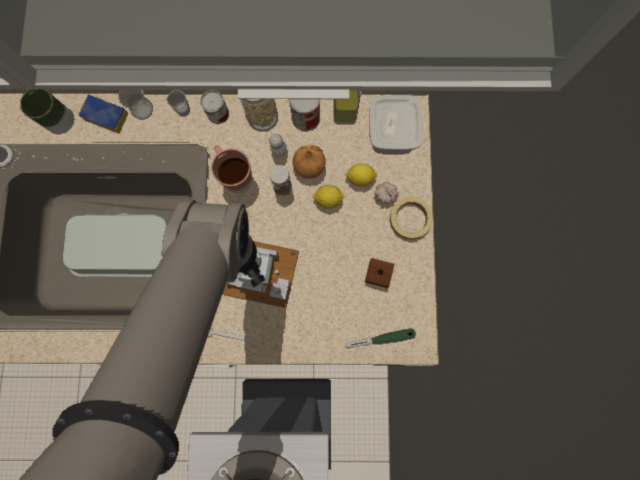

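```bash
python3 -c "
from station import *
print(hand_in())"
```

```text
the job is handed in; nothing more can be done
None
```

The job is done and handed in at about 16.3 s of the 54 s allowed.

- **Pin:** I pushed it down through the fork until the collar met the fork, with a 21 N reaction. The scene and wrist pictures afterwards showed it upright with the collar on the fork.
- **Cap:** I gripped it with 80 N and turned it about 47° anticlockwise. The twisting torque fell from about 0.35 to 0.05 N m, and the cap popped up about 1.7 mm. I then lifted it straight off, with under 1 N of vertical force at the two points I checked after the lift began. The jar stayed standing in the holder.
- **Final pose:** By the arm's measured height, the cap's lower edge is about 24 mm above the mouth, level to about 0.15°. It is within about 1–2 mm of being centred over the mouth. The cap's place between the fingers looked the same in the wrist pictures before the twist and after the lift, so I saw no slip.
- **Left alone:** The last top picture shows the mug, spice jar, tape roll and peeler where they were. The teaspoon is partly hidden by the arm there, but its visible handle has not moved.

The cameras disagreed by up to about 4 mm on the fork and cap positions. I used the wrist camera, which agreed with the holder's stated geometry. None of these final checks failed.

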